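Press a threaded insert home in the bench lever press

TASK

Load the wooden foot block whose brass insert still stands proud into the green lever press: flat on its table, squarely back against the stop and centred, so that the insert is right under the ram, and keep the safety catch on while your hand is in there. Then flip the red-knobbed safety catch right over, pull the lever until the insert is home flush with the wood, without crushing the wood, and let the lever back up. Finally flip the catch back on, leave the block in the press and the other things on the bench where they are.

Things in the scene. Friction and masses are not known exactly. Their poses are not given: they have to be found in the camera images.
- press: Green cast lever press bolted to the bench. Origin on the bench top under the ram axis; x points from its open front to the column behind, y to its left, z up; its front faces about to the robot's right (yaw about 1 rad) and its lever is on the side nearer the robot. Base x -60 to +100 mm, y -50 to +50 mm, 20 mm high; column x +52 to +97 mm, y -27 to +27 mm; head's top 215 mm above the bench.
- bed (a point): Centre of the top of the press's steel table, under the ram axis; axes as the press. A screw sets the table, so its top lies 30 to 37 mm above the bench. It is 85 mm long (x -45 to +40 mm) and 70 mm wide. At its back is a stop, 60 mm wide, 16 mm high above the table, its front face 40 mm behind this point: a block pushed back against it lies with its middle under the ram.
- head_front (a point): Middle of the head's lower front edge, 140 mm above the bench, 25 mm in front of the ram axis. The head (80 mm wide, y -40 to +40 mm, reaching back to the column; plate and bolts 10 mm out on its front) hangs over the table, so the hand has to reach in under it tilted, from the front.
- press_ram: Steel ram, origin at the middle of the lower face of its round nose (26 mm in diameter), 98 mm above the bench when the lever is up; it comes down 28 mm per rad of the lever. The wood is crushed above 200 N at the nose, that is some 40 N at the lever's grip.
- press_lever (a joint): Lever angle in rad: 0 = up against its stop, leaning back 20 deg from upright; grows as it is pulled forward (towards the press's front) and down, at most 1.25. A spring returns it (2.4 to 4.8 N at the grip). Where the nose meets the wood depends on the height of the table: between 0.89 and 1.15.
- lever_pivot (a point): Point on the lever's axis (the axis is the press's y), 172 mm above the bench, 30 mm behind the ram axis, on the left-hand side (+y) of the press at the same y as the middle of the grip.
- lever_grip (a point): Middle of the black revolving grip at the end of the lever, 24 mm in diameter, 84 mm long along the press's y, 150 mm from the lever's axis. It sticks out to the left (+y) of the lever arm (10 mm thick, its plane 53 mm inboard of this point) and can be pinched front and back from above. Moves with the lever. Pressing takes about 8 N here, rising steeply once the insert is home.
- catch (a joint): Safety catch angle in rad: 0 = on (its rear finger lies across just in front of the lever arm and blocks it), 1.29 = flipped right over (off; the lever is free only above 1.15). It stays where it is left, by friction (about 1 N at the knob). It turns about the press's x axis.
- catch_knob (a point): Centre of the red ball knob, 20 mm in diameter, at the end of the catch's thin thumb lever in front of the head; 55 mm from its pivot axis. On: it leans 37 deg to the left (+y); flipped over: 37 deg to the right (-y). Moves with the catch; pushed sideways over the top.
- catch_pivot (a point): Point on the catch's axis (along the press's x) below the knob, 235 mm above the bench, 20 mm above the top of the head.
- block: Pale beech foot block 80 x 56 x 36 mm (x, y, z) whose brass insert stands proud of the top by 5 to 9 mm. Origin at the centre of its underside; lies flat on the bench on the robot's side of the press. 0.11 to 0.22 kg.
- block_hole (a point): Centre of the block's top face, where the insert goes in; 36 mm above the underside.
- insert (a joint): How far the brass insert (14 mm in diameter) has sunk, in m: 0 = 9 mm proud, 0.009 = flush and bottomed. It needs about 22 N to move, that is about 4 N at the lever's grip.
- done_a: Finished foot block of the same size with a flush insert, to be left alone. Origin at the centre of its underside.
- done_b: Second finished foot block, to be left alone. Origin at the centre of its underside.
- screw_jar: Glass jar of screws with red lid, 67 mm across, 96 mm high, to be left alone. Origin at the centre of its underside.
- electrical_tape: Roll of black electrical tape lying flat, 53 mm across, 19 mm high, to be left alone. Origin at the centre of its underside.

How it is judged:
By the outcome, as a careful person would: the job done as asked, in the order asked, and still so for the second after the job is handed in, with the robot touching nothing.
It also fails if it takes over 67 s, if anything falls off the work surface, if the arm or the gripper's body presses on something with over 40 N, if the wrist force passes 120 N, or if a joint passes its speed limit or range.

ROBOT

A 7-joint arm with a two-finger parallel gripper is mounted at the origin on a cart in front of the work surface, level with it; the furniture and walls round the work are solid. World frame = base frame: x ahead of the robot, y to its left, z up, the work surface at z = 0. Lengths are in m, angles in rad, forces in N, time in s.
With the tool pointing down it reaches from about 0.4 to 0.9 m from the base axis. Payload 5.5 kg.
Tool frame: the origin (TCP) lies midway between the tips of the shut fingers; the grasp point (between the pads) lies 19 mm behind it (manip.grip_depth is the distance from the TCP to the grasp point, in m); z points along the fingers, y is the line along which they close (so a half turn about z gives the same grasp; the last joint's range is limited). The gripper opens to 92 mm and grips with 3 to 60 N. Pads are 19 mm wide; open, the fingers measure 130 mm over their backs; the gripper's body (75 mm by 190 mm) begins 47 mm behind the grasp point.
Start: joints at [1.447, 0.501, -0.427, 1.55, 0.221, 1.138, -0.21], TCP at [0.245, -0.602, 0.227] pointing down, gripper open.
Joint ranges: [-2.88, 2.88], [-0.31, 2.03], [-1.54, 1.56], [0.2, 2.42], [-1.41, 4.55], [0.19, 2.02], [-2.57, 2.57]. Speed limits (rad/s): [2.57, 2.57, 3.14, 3.14, 3.14, 3.14, 3.14].

INTERFACE

Orientations are given as a unit quaternion [x, y, z, w].
In Python, from bench import manip, effector, viewer gives the robot as it stands. Calls block until the motion is done:
- manip.move_pose(position, orientation): joint-space move of the TCP to a pose.
- manip.servo_line(position, ori=None, vel=0.15): straight line of the TCP; ori=None keeps the orientation; vel is the mean speed in m/s.
- manip.movej(angles): joint-space move.
- effector.open_jaws() and effector.close(f_grip=None): open the fingers fully, or close them until they stop; f_grip is the grip in N (None keeps the last).
- manip.sleep(seconds).
- manip.solve_ik(position, orientation): joint angles nearest the present ones, or None.
- viewer.get_image(name): name is "scene" or "top"; returns the picture (400x640x3 uint8, red, green, blue); there is no depth.
- viewer.get_calibration(name): a dict with "vfov" (degrees; the focal length in pixels is half the picture's height over the tangent of half this angle, whatever the lens; pixels are square), "cx", "cy" (the principal point, pixels), "dist_coeffs" ([k1, k2, p1, p2, k3] as OpenCV has them; the pictures are not rectified), "eye" and "attitude" of the camera in the world. Camera axes: x right, y down, z forward; pixel columns grow to the right and rows downward; lengths in m; the calibration is good to about 2 mm. A picture is of the moment at which its call begins. get_calibration takes no time and is no camera call.
A pose or a line that the arm cannot do raises manip.PlanningError and nothing moves.
- manip.hand_in(): hands the job in; it is judged then, once.
Readings, each from a call of its own:
- manip.current_clock(): time.
- manip.current_q(): joint angles.
- manip.current_joint_velocities(): joint speeds.
- manip.current_tau(): joint torques, N m.
- manip.current_tool_pos(): TCP position.
- manip.current_tcp_rot(): TCP orientation.
- manip.current_force(): force on the tool from outside, world axes, zero at the start.
- manip.current_wrist_torque(): the same for the moment, N m.
- manip.current_finger_gap(): finger opening in m.
- manip.current_gripper_force(): force on a finger pad.
Only numpy, scipy, OpenCV 4.12 (cv2) and the standard library are available. Lean on these libraries where they do the work, as an engineer would, in place of code of your own. Each camera call takes 0.05 s, during which the arm holds its last target. There are 200 camera calls.

## Working session

There is one attempt and no reset: what is moved stays moved. The work goes in short steps, each a Python script; the robot and the scene stay as the last script left them, time stands still between calls to the robot, and variables do not carry over. Pictures are saved under pics/ and viewed, at most 10 in all, crops included, and the job is handed in when it is done.

```bash
mkdir -p pics; ls; python3 - <<'E'
from bench import manip, effector, viewer
import cv2
for n in("scene","top"):
    cv2.imwrite(f"pics/{n}0.png",viewer.get_image(n)[:,:,::-1]); print(viewer.get_calibration(n))
print(manip.current_clock(),manip.current_tcp_rot(),manip.grip_depth)
E
```

```text
pics
{'vfov': 49.950538592642104, 'cx': 314.33708215666076, 'cy': 200.3118360766199, 'dist_coeffs': array([-0.04860436,  0.        ,  0.        ,  0.        ,  0.        ]), 'eye': array([0.12272858, 0.6181397 , 0.89105984]), 'attitude': array([-0.26379532,  0.8696829 , -0.39758593,  0.12644803])}
{'vfov': 47.4561300365792, 'cx': 327.50731676445156, 'cy': 203.2983180892284, 'dist_coeffs': array([-0.0479481,  0.       ,  0.       ,  0.       ,  0.       ]), 'eye': array([ 0.47623902, -0.06712881,  1.22550167]), 'attitude': array([ 0.71251853, -0.70005795,  0.02352596, -0.04102122])}
0.1 [ 9.81351438e-01  1.92220037e-01 -1.66467979e-04 -8.86126337e-04] 0.0188
```

View pics/scene0.png

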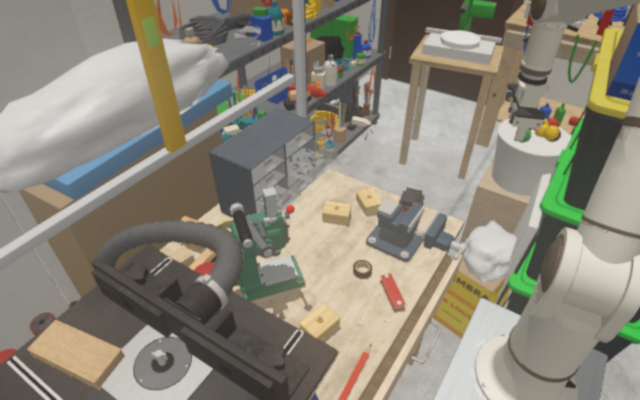

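View pics/top0.png

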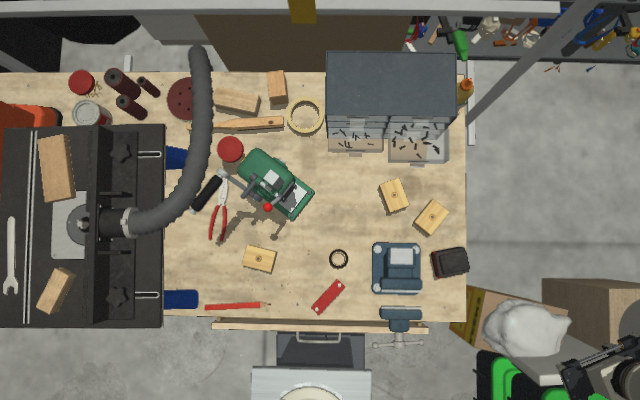

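```bash
cat > h.py <<'E'
from bench import manip, effector, viewer
import numpy as np, cv2
from scipy.spatial.transform import Rotation as R
def cam(n):
    c=viewer.get_calibration(n); f=200/np.tan(np.radians(c["vfov"])/2)
    return np.array([[f,0,c["cx"]],[0,f,c["cy"]],[0,0,1]]),c["dist_coeffs"],np.array(c["eye"]),R.from_quat(c["attitude"]).as_matrix()
def ray(n,px):
    K,d,e,A=cam(n); u=cv2.undistortPoints(np.array(px,float).reshape(-1,1,2),K,d).reshape(-1,2)
    return e,np.c_[u,np.ones(len(u))]@A.T
def onz(n,px,z):
    e,v=ray(n,px); return e+v*((z-e[2])/v[:,2])[:,None]
def proj(n,P):
    K,d,e,A=cam(n); return cv2.projectPoints((np.array(P,float).reshape(-1,3)-e)@A,np.zeros(3),np.zeros(3),K,d)[0].reshape(-1,2)
def tri(pa,pb):
    e1,v1=ray("scene",pa);e2,v2=ray("top",pb);v1=v1[0];v2=v2[0]
    s=np.linalg.lstsq(np.c_[v1,-v2],e2-e1,rcond=None)[0]; a=e1+s[0]*v1;b=e2+s[1]*v2
    return (a+b)/2,np.linalg.norm(a-b)
E
python3 - <<'E'
from h import *
t=cv2.imread("pics/top0.png");s=cv2.imread("pics/scene0.png")
a=cv2.resize(t[140:280,220:330],None,fx=4,fy=4,interpolation=cv2.INTER_CUBIC)
b=cv2.resize(s[175:345,225:345],None,fx=3.3,fy=3.3,interpolation=cv2.INTER_CUBIC)
o=np.zeros((565,840,3),np.uint8);o[:a.shape[0],:440]=a;o[:b.shape[0],442:442+b.shape[1]]=b[:,:398]
cv2.imwrite("pics/c1.png",o[:,:800])
for n,im in(("scene",s),("top",t)):
    h=cv2.cvtColor(im,cv2.COLOR_BGR2HSV)
    m=(((h[...,0]<6)|(h[...,0]>174))&(h[...,1]>150)&(h[...,2]>80)).astype(np.uint8)
    k,_,st,c=cv2.connectedComponentsWithStats(m)
    print(n,[(st[i].tolist(),c[i].round(1).tolist()) for i in range(1,k) if 15<st[i][4]<150])
print(onz("top",[[260,259],[393,195],[431,217]],.036).round(3))
E
```

```text
scene [([528, 17, 4, 8, 20], [529.4, 21.1]), ([308, 86, 17, 10, 96], [315.4, 90.7]), ([570, 117, 9, 8, 49], [573.5, 120.5]), ([549, 118, 9, 7, 43], [553.1, 121.3]), ([287, 206, 6, 6, 32], [289.5, 208.5]), ([196, 263, 17, 11, 121], [204.4, 267.8]), ([0, 350, 14, 12, 82], [4.9, 354.4])]
top [([263, 203, 9, 9, 65], [267.1, 206.8]), ([209, 206, 10, 34, 107], [212.5, 221.9]), ([220, 206, 7, 34, 103], [223.8, 222.0])]
[[ 0.436  0.137  0.036]
 [ 0.61  -0.208  0.036]
 [ 0.553 -0.308  0.036]]
```

View pics/c1.png

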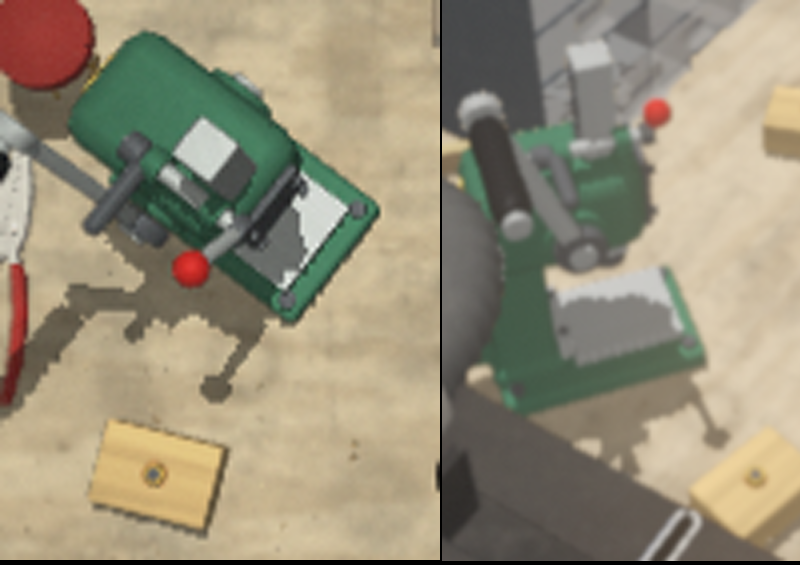

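```bash
cat >> h.py <<'E'
def edge(n,im,p,q,lo,hi,w=6):
    """fit line to green-mask boundary near segment p-q (mask on one side); returns two px points"""
    h=cv2.cvtColor(im,cv2.COLOR_BGR2HSV); g=((h[...,0]>55)&(h[...,0]<95)&(h[...,1]>70)).astype(np.float32)
    g=cv2.GaussianBlur(g,(0,0),.7)
    p=np.array(p,float);q=np.array(q,float);t=(q-p)/np.linalg.norm(q-p);nn=np.array([-t[1],t[0]]);o=[]
    for s in np.linspace(lo,hi,25):
        a=p+s*(q-p);r=np.arange(-w,w+.1,.25);xy=(a+r[:,None]*nn).astype(np.float32)
        v=cv2.remap(g,xy[None,:,0],xy[None,:,1],cv2.INTER_LINEAR)[0]
        k=np.where((v[:-1]>.5)!=(v[1:]>.5))[0]
        if len(k): j=k[np.argmin(abs(r[k]))]; o.append(a+nn*r[j])
    o=np.array(o,np.float32); vx,vy,x,y=cv2.fitLine(o,cv2.DIST_HUBER,0,.01,.01).ravel()
    res=np.abs((o-[x,y])@[-vy,vx]); L=np.linalg.norm(q-p)/2
    return np.array([[x-vx*L/2,y-vy*L/2],[x+vx*L/2,y+vy*L/2]]),len(o),res.mean()
E
python3 - <<'E'
from h import *
I={n:cv2.imread(f"pics/{n}0.png") for n in("top","scene")}
c=lambda u,v:((u-442)/3.3+225,v/3.3+175); d=lambda u,v:(u/4+220,v/4+140)
L={}
for n,nm,p,q,lo,hi in(("top","front",d(292,321),d(379,208),.15,.85),("top","left",d(292,321),d(240,280),.1,.8),
  ("scene","left",c(515,411),c(706,362),.1,.9),("scene","front",c(706,358),c(662,265),.15,.8)):
    e,k,r=edge(n,I[n],p,q,lo,hi); W=onz(n,e,0)[:,:2]; v=W[1]-W[0]; v/=np.linalg.norm(v); L[n,nm]=(W.mean(0),v)
    print(n,nm,k,r.round(2),W.round(4).tolist(),"ang",np.arctan2(v[1],v[0]).round(3))
for n in("top","scene"):
    a,b=L[n,"front"],L[n,"left"]; s=np.linalg.solve(np.c_[a[1],-b[1]],b[0]-a[0]);print(n,"FL corner",a[0]+s[0]*a[1])
print("FR corner top z.02",onz("top",[d(379,208)],.02), "scene", onz("scene",[c(662,265)],.02),"BL scene z0",onz("scene",[c(514,411)],0))
print("knob",tri((289.5,208.5),(267.1,206.8)))
print("insert",tri(c(756,476),d(153,474)))
for n,bx in(("top",(235,235,285,285)),("scene",(290,295,350,345))):
    x0,y0,x1,y1=bx;h=cv2.cvtColor(I[n],cv2.COLOR_BGR2HSV)[y0:y1,x0:x1]
    print(n,h[25,5],h[25,25])
    m=((h[...,0]>13)&(h[...,0]<25)&(h[...,1]>105)&(h[...,2]>140)).astype(np.uint8)
    C=max(cv2.findContours(m,0,2)[0],key=cv2.contourArea)+[x0,y0]
    r=cv2.minAreaRect(C);print(r,cv2.approxPolyDP(C,3,True).reshape(-1,2).tolist())
    print(onz(n,cv2.boxPoints(r),.036).round(4).tolist())
E
```

```text
top front 25 0.14 [[0.5577, 0.0449], [0.5966, 0.0163]] ang -0.633
top left 25 0.08 [[0.5603, 0.0849], [0.5467, 0.0669]] ang -2.217Traceback (most recent call last):
  File "<stdin>", line 7, in <module>
  File "h.py", line 28, in edge
    o=np.array(o,np.float32); vx,vy,x,y=cv2.fitLine(o,cv2.DIST_HUBER,0,.01,.01).ravel()
                                        ~~~~~~~~~~~^^^^^^^^^^^^^^^^^^^^^^^^^^^^
cv2.error: OpenCV(4.12.0) /io/opencv/modules/imgproc/src/linefit.cpp:618: error: (-215:Assertion failed) npoints2 >= 0 || npoints3 >= 0 in function 'fitLine'
```

```bash
sed -i 's/(h\[...,1\]>70)/(h[...,1]>(70 if n=="top" else TH))/; s/^def edge/TH=70\ndef edge/' h.py; cat > m.py <<'E'
import h
from h import *
I={n:cv2.imread(f"pics/{n}0.png") for n in("top","scene")}
hs=cv2.cvtColor(I["scene"],cv2.COLOR_BGR2HSV); print(hs[284:304:2,272].tolist()); h.TH=60
c=lambda u,v:((u-442)/3.3+225,v/3.3+175); d=lambda u,v:(u/4+220,v/4+140)
L={}
for n,nm,p,q,lo,hi in(("top","front",d(292,321),d(379,208),.15,.85),("top","left",d(292,321),d(240,280),.1,.8),
  ("scene","left",c(515,411),c(706,362),.1,.9),("scene","front",c(706,358),c(662,265),.15,.8)):
  try:
    e,k,r=edge(n,I[n],p,q,lo,hi); W=onz(n,e,0)[:,:2]; v=W[1]-W[0]; v/=np.linalg.norm(v); L[n,nm]=(W.mean(0),v)
    print(n,nm,k,r.round(2),W.round(4).tolist(),"ang",np.arctan2(v[1],v[0]).round(3))
  except Exception as x: print(n,nm,"fail")
for n in("top","scene"):
  try:
    a,b=L[n,"front"],L[n,"left"]; s=np.linalg.solve(np.c_[a[1],-b[1]],b[0]-a[0]);print(n,"FL corner",a[0]+s[0]*a[1])
  except Exception: pass
print("FR corner top z.02",onz("top",[d(379,208)],.02), "scene", onz("scene",[c(662,265)],.02),"BL scene z0",onz("scene",[c(514,411)],0))
print("knob",tri((289.5,208.5),(267.1,206.8)))
print("insert",tri(c(756,476),d(153,474)))
for n,bx in(("top",(235,235,285,285)),("scene",(290,295,350,345))):
    x0,y0,x1,y1=bx;h=cv2.cvtColor(I[n],cv2.COLOR_BGR2HSV)[y0:y1,x0:x1]
    print(n,h[25,5],h[20,25])
    m=((h[...,0]>13)&(h[...,0]<25)&(h[...,1]>(105 if n=="top" else 90))&(h[...,2]>140)).astype(np.uint8)
    C=max(cv2.findContours(m,0,2)[0],key=cv2.contourArea)+[x0,y0]
    r=cv2.minAreaRect(C);print(r,cv2.approxPolyDP(C,2,True).reshape(-1,2).tolist())
    B=onz(n,cv2.boxPoints(r),.036)[:,:2];print(B.round(4).tolist(),np.linalg.norm(B-np.roll(B,1,0),axis=1))
E
python3 m.py
```

```text
[[51, 24, 108], [62, 49, 94], [58, 48, 95], [60, 49, 99], [60, 50, 97], [36, 46, 106], [19, 60, 137], [18, 61, 137], [18, 62, 132], [19, 62, 131]]
top front 25 0.14 [[0.5577, 0.0449], [0.5966, 0.0163]] ang -0.633
top left 25 0.08 [[0.5603, 0.0849], [0.5467, 0.0669]] ang -2.217
scene left 4 0.0 [[0.6377, 0.192], [0.6106, 0.1207]] ang -1.934
scene front 12 0.15 [[0.6161, 0.0034], [0.5733, 0.0358]] ang 2.494
top FL corner [0.53993614 0.0579292 ]
scene FL corner [0.57722542 0.03286365]
FR corner top z.02 [[ 0.61610138 -0.00160228  0.02      ]] scene [[0.62029122 0.00667982 0.02      ]] BL scene z0 [[0.63763515 0.17575319 0.        ]]
knob (array([0.55384121, 0.08387806, 0.28036371]), np.float64(0.00162992884890189))
insert (array([0.43778662, 0.14167621, 0.03688797]), np.float64(0.001264305078573603))
top [ 20  66 201] [ 19 117 196]
((258.61767578125, 258.0294494628906), (29.346811294555664, 21.10059928894043), 14.03624439239502) [[247, 245], [243, 264], [270, 271], [275, 252]]
[[0.4202, 0.1842], [0.4737, 0.1725], [0.4567, 0.097], [0.4034, 0.1089]] [0.07711038 0.054823   0.07735444 0.05462196]
scene [ 19  57 200] [ 20  87 235]
((320.46002197265625, 330.2200012207031), (17.819089889526367, 37.90092468261719), 81.8698959350586) [[338, 319], [320, 333], [317, 331], [322, 326], [314, 334], [306, 328], [309, 324], [306, 327], [301, 324], [301, 328], [322, 339], [337, 326]]
[[0.4692, 0.1774], [0.4051, 0.1175], [0.3761, 0.1537], [0.4383, 0.2112]] [0.04582462 0.08775765 0.04638903 0.08475402]
```

```bash
sed -i 's/h.TH=60/h.TH=36/' m.py; python3 m.py | grep scene; python3 - <<'E'
from h import *
I={n:cv2.imread(f"pics/{n}0.png") for n in("top","scene")}
o=np.zeros((560,780,3),np.uint8)
for i,(n,u,v) in enumerate([("top",259,258),("top",393,195),("top",431,217),("scene",320,320),("scene",337,211),("scene",369,199)]):
    z=cv2.resize(I[n][v-18:v+18,u-18:u+18],(260,260),interpolation=cv2.INTER_CUBIC); o[(i//3)*280:(i//3)*280+260,(i%3)*260:(i%3)*260+260]=z
cv2.imwrite("pics/ins.png",o)
E
```

```text
scene left 21 0.33 [[0.6181, 0.1541], [0.5768, 0.0898]] ang -2.142
scene front 24 0.57 [[0.609, 0.0061], [0.5666, 0.0384]] ang 2.491
scene FL corner [0.55122271 0.05010532]
FR corner top z.02 [[ 0.61610138 -0.00160228  0.02      ]] scene [[0.62029122 0.00667982 0.02      ]] BL scene z0 [[0.63763515 0.17575319 0.        ]]
scene [ 19  57 200] [ 20  87 235]
```

View pics/ins.png

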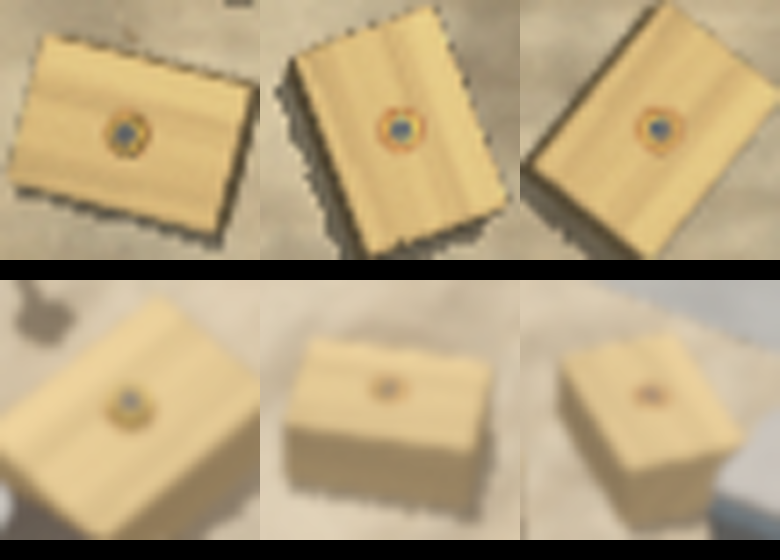

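```bash
cat >> h.py <<'E'
YAW=0.935; O=np.array([0.6147,0.0765,0])
def setpress():
    global X,Y,PR
    PR=R.from_euler("z",YAW); X,Y=PR.as_matrix()[:,0],PR.as_matrix()[:,1]
setpress()
def P(x,y,z): return O+x*X+y*Y+np.array([0,0,z])
def inv(p): return PR.inv().apply(np.asarray(p)-O)
E
python3 - <<'E'
from h import *
I={n:cv2.imread(f"pics/{n}0.png") for n in("top","scene")}
c=lambda u,v:((u-442)/3.3+225,v/3.3+175); d=lambda u,v:(u/4+220,v/4+140)
p,e=tri(c(588,50),d(206,143));print("ramtop",inv(p),e)
p,e=tri((289.5,208.5),(267.1,206.8));print("knob",inv(p),e)
p,e=tri(c(590,257),d(147,228));print("pivotboss",inv(p),e)
pts=[P(x,y,.02) for x in(-.06,.1) for y in(-.05,.05)]+[P(x,y,.034) for x in(-.045,.04) for y in(-.035,.035)]+[P(-.025,y,.14) for y in(-.04,.04)]+[P(-.025,y,.215) for y in(-.04,.04)]
pts2=[P(.081,.1+s,.313) for s in(-.042,.042)]+[P(.03,.047,.172),P(-.031,.021,.235),P(-.031,-.012,.279)]
o=np.zeros((600,800,3),np.uint8)
for n,(x0,y0),k,ox in(("top",(190,150),3,0),("scene",(220,175),4,400)):
    z=cv2.resize(I[n][y0:y0+600//k,x0:x0+400//k],None,fx=k,fy=k,interpolation=cv2.INTER_CUBIC)
    for q,col in((pts,(255,0,255)),(pts2,(255,255,0))):
        for a in proj(n,q): cv2.circle(z,tuple(np.int32((a-[x0,y0]+.5)*k)),3,col,1)
    o[:z.shape[0],ox:ox+400]=z
cv2.imwrite("pics/ov.png",o)
E
```

```text
ramtop [-0.00105826 -0.00308984  0.29606688] 5.734262235776918e-05
knob [-0.03020269  0.05334815  0.28036371] 0.00162992884890189
pivotboss [0.02386495 0.0538082  0.16146547] 0.0001416018105295405Traceback (most recent call last):
  File "<stdin>", line 14, in <module>
ValueError: could not broadcast input array from shape (600,399,3) into shape (600,400,3)
```

```bash
python3 - <<'E'
from h import *
I={n:cv2.imread(f"pics/{n}0.png") for n in("top","scene")}
pts=[P(x,y,.02) for x in(-.06,.1) for y in(-.05,.05)]+[P(x,y,.034) for x in(-.045,.04) for y in(-.035,.035)]+[P(-.025,y,.14) for y in(-.04,.04)]+[P(-.025,y,.215) for y in(-.04,.04)]
pts2=[P(.081,.1+s,.313) for s in(-.042,.042)]+[P(.03,.047,.172),P(-.031,.021,.235),P(-.031,-.012,.279)]
o=np.zeros((600,800,3),np.uint8)
for n,(x0,y0),k,ox in(("top",(190,150),3,0),("scene",(220,175),4,400)):
    z=cv2.resize(I[n][y0:y0+600//k,x0:x0+400//k],None,fx=k,fy=k,interpolation=cv2.INTER_CUBIC)
    for q,col in((pts,(255,0,255)),(pts2,(255,255,0))):
        for a in proj(n,q): cv2.circle(z,tuple(np.int32((a-[x0,y0]+.5)*k)),3,col,1)
    o[:z.shape[0],ox:ox+z.shape[1]]=z
cv2.imwrite("pics/ov.png",o)
E
```

```text
(no output)
```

View pics/ov.png

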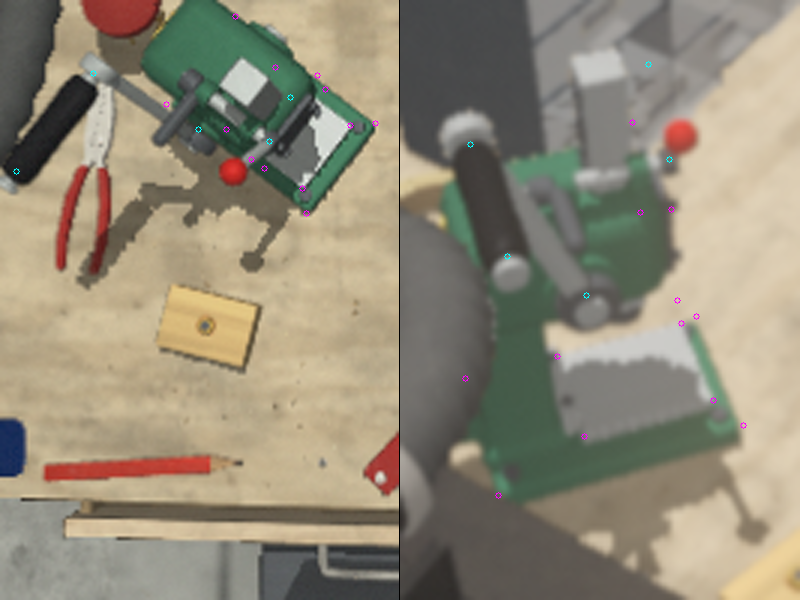

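```bash
sed -i 's/^O=.*//; s/O=np.array(\[0.6147,0.0765,0\])/O=np.array([0.6155,0.0759,0])/' h.py
cat >> h.py <<'E'
def frame(zdir,ydir):
    z=np.array(zdir,float);z/=np.linalg.norm(z);y=np.array(ydir,float);y-=z*(y@z);y/=np.linalg.norm(y)
    return R.from_matrix(np.c_[np.cross(y,z),y,z])
def tilt(yaw,a,flip=1):
    """tool pointing along heading yaw, a from straight down, fingers closing sideways"""
    return frame([np.sin(a)*np.cos(yaw),np.sin(a)*np.sin(yaw),-np.cos(a)],[-flip*np.sin(yaw),flip*np.cos(yaw),0])
GD=manip.grip_depth
def gp(p,r): return np.array(p)+r.as_matrix()[:,2]*GD
E
python3 - <<'E'
from h import *
for t in((200,100),(203,150),(190,200)):
    print(t,[(z,proj("scene",onz("top",[t],z)).round(0).ravel().tolist(),onz("top",[t],z)[0,:2].round(2).tolist()) for z in(.1,.2,.3,.4,.5)])
B=np.array([.4385,.1407,0]);by=1.349
def ik(name,p,r):
    q=manip.solve_ik(gp(p,r),r.as_quat()); print(name,None if q is None else np.round(q,2)); 
for a in(.8,.95):
  for f in(1,-1):
    u=np.array([np.cos(by),np.sin(by),0]); r=tilt(by,a,f); print(a,f)
    ik("pick",B-.018*u+[0,0,.026],r); ik("pre",B-.018*u+[0,0,.026]-.1*r.as_matrix()[:,2],r)
    r=tilt(YAW,a,f); ik("in",P(-.018,0,.062),r); ik("out",P(-.16,0,.075),r)
for f in(1,-1):
    r=frame([0,0,-1],f*X); print(f);ik("lev0",P(.081,.105,.313),r);ik("lev1",P(-.08,.105,.27),r);ik("knob",P(-.042,.075,.29),r);ik("knob2",P(-.042,-.05,.29),r)
E
```

```text
(200, 100) [(0.1, [146.0, 269.0], [0.84, 0.29]), (0.2, [155.0, 238.0], [0.81, 0.26]), (0.3, [165.0, 202.0], [0.78, 0.23]), (0.4, [176.0, 161.0], [0.74, 0.2]), (0.5, [190.0, 114.0], [0.71, 0.17])]
(203, 150) [(0.1, [188.0, 290.0], [0.71, 0.28]), (0.2, [196.0, 256.0], [0.69, 0.25]), (0.3, [205.0, 218.0], [0.67, 0.22]), (0.4, [215.0, 174.0], [0.65, 0.19]), (0.5, [227.0, 124.0], [0.63, 0.16])]
(190, 200) [(0.1, [221.0, 326.0], [0.58, 0.31]), (0.2, [228.0, 288.0], [0.57, 0.27]), (0.3, [236.0, 245.0], [0.56, 0.24]), (0.4, [245.0, 197.0], [0.55, 0.21]), (0.5, [256.0, 143.0], [0.54, 0.17])]
0.8 1
pick [ 0.8   0.83 -0.64  2.27 -0.98  0.41 -2.1 ]
pre [ 0.82  0.58 -0.46  2.27 -0.88  0.72 -2.18]
in [ 0.77  0.78 -0.64  2.1  -1.27  0.34 -2.23]
out [ 0.91  0.66 -0.44  2.17 -1.12  0.6  -2.19]
0.8 -1
pick [ 1.01  0.97 -0.89  2.26 -0.34  0.28  0.46]
pre [ 1.2   0.78 -0.93  2.25 -0.37  0.54  0.5 ]
in [ 1.21  1.33 -1.32  2.09  1.31  0.45 -1.35]
out [ 1.3   0.88 -0.94  2.16 -0.37  0.35  0.32]
0.95 1
pick [ 0.85  0.92 -0.59  2.24 -1.05  0.54 -1.92]
pre [ 0.88  0.72 -0.42  2.23 -0.93  0.82 -2.01]
in [ 1.    0.98 -0.85  2.11 -1.25  0.28 -2.06]
out [ 0.97  0.75 -0.42  2.16 -1.23  0.72 -2.  ]
0.95 -1
pick [ 1.11  1.11 -0.89  2.23 -0.41  0.35  0.66]
pre [ 1.29  0.95 -0.93  2.22 -0.34  0.59  0.6 ]
in [ 1.07  1.05 -0.94  2.1  -1.01  0.19  0.89]
out [ 1.4   1.02 -0.96  2.15 -0.48  0.38  0.54]
1
lev0 [ 0.45  0.69 -1.3   1.55  0.67  1.42  0.04]
lev1 [ 0.71  0.31 -1.08  1.9   0.3   1.11  0.45]
knob [ 0.64  0.41 -1.08  1.77  0.39  1.2   0.39]
knob2 [ 0.66  0.62 -1.09  1.54  0.56  1.32  0.44]
-1
lev0 [-0.62  0.36  0.31  1.59 -0.11  1.22 -2.49]
lev1 [ 0.46  0.22 -0.76  1.91  0.17  1.08 -2.57]
knob [ 0.28  0.27 -0.58  1.78  0.16  1.14 -2.56]
knob2 [ 0.45  0.49 -0.72  1.54  0.33  1.24 -2.53]
```

```bash
cat >> h.py <<'E'
T=0.87
def line(p,r=None,v=.15): manip.servo_line(list(p),None if r is None else r.as_quat().tolist(),vel=v)
def pf(): return PR.inv().apply(manip.current_force())
E
python3 - <<'E'
from h import *
B=np.array([.4385,.1407,0]);by=1.349
u=np.array([np.cos(by),np.sin(by),0]); r=tilt(by,T); g=B-.018*u+[0,0,.026]; z=r.as_matrix()[:,2]
manip.move_pose(gp(g-.1*z+[0,0,.12],r).tolist(),r.as_quat().tolist()); print(manip.current_clock())
line(gp(g-.09*z,r),v=.25); print(manip.current_clock(),manip.current_force())
cv2.imwrite("pics/pre.png",viewer.get_image("top")[150:350,180:380,::-1].repeat(3,0).repeat(3,1))
E
```

```text
2.5
3.1583 [-0.26944316  0.4372272   1.07623547]
```

View pics/pre.png

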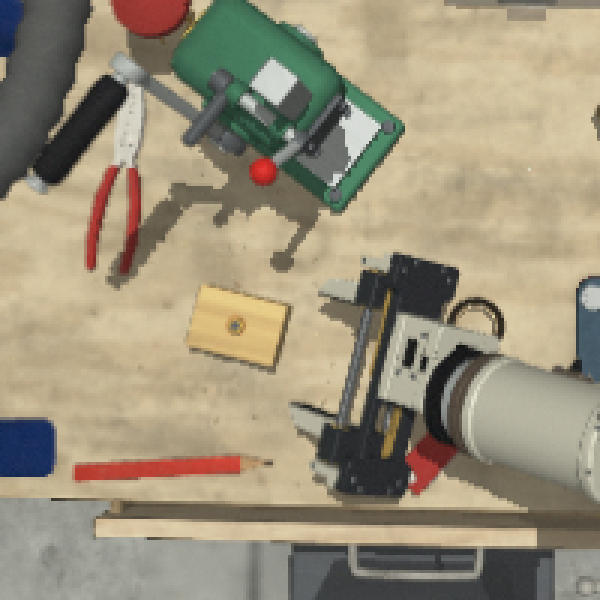

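```bash
python3 - <<'E'
from h import *
B=np.array([.4385,.1407,0]);by=1.349
u=np.array([np.cos(by),np.sin(by),0]); r=tilt(by,T); g=B-.018*u+[0,0,.026]
line(gp(g,r),v=.15); print(manip.current_force(),manip.current_tool_pos()-gp(g,r))
effector.close(f_grip=30); print(manip.current_finger_gap(),manip.current_gripper_force())
line(gp(g+[0,0,.09],r),v=.15); print(manip.current_clock(),manip.current_force(),manip.current_finger_gap())
r2=tilt(YAW,T); p=gp(P(-.17,0,.075),r2)
q=manip.solve_ik((p+[0,0,.04]).tolist(),r2.as_quat().tolist()); print(np.round(q,2),manip.current_q().round(2))
manip.move_pose((p+[0,0,.04]).tolist(),r2.as_quat().tolist())
line(p,r2,v=.15); print(manip.current_clock(),pf())
for n in("top","scene"): cv2.imwrite(f"pics/{n}1.png",viewer.get_image(n)[:,:,::-1])
a=cv2.imread("pics/top1.png")[150:300,215:365];b=cv2.imread("pics/scene1.png")[170:340,230:370]
o=np.zeros((510,800,3),np.uint8);a=cv2.resize(a,(400,400));b=cv2.resize(b,(400,486));o[:400,:400]=a;o[:486,400:]=b;cv2.imwrite("pics/o1.png",o)
E
```

```text
[ 0.41564568 -0.55696165 -0.0290072 ] [ 0.00043566 -0.00067841  0.00041596]
0.055817922884578285 29.98905301094055
5.3667 [-0.11063031  1.00970183 -3.24691145] 0.055796651646688504
[ 0.89  0.59 -0.35  2.18 -1.16  0.75 -2.16] [ 0.7   0.57 -0.48  2.29 -1.08  0.71 -2.12]
6.6 [-3.44492593e-04  1.88034413e-01 -2.01424641e+00]
```

View pics/o1.png

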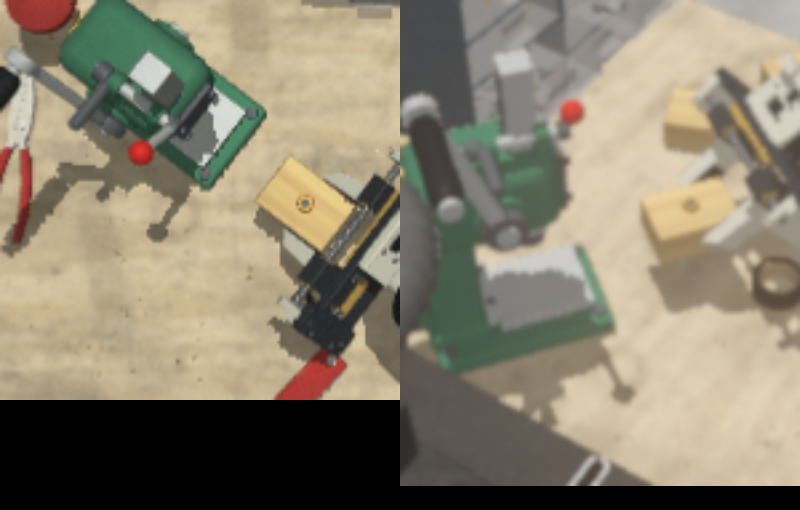

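```bash
python3 - <<'E'
from h import *
d=lambda u,v:(u*150/400+215,v*150/400+150)
for w in onz("top",[d(292,157),d(257,202)],.085): print("blk",inv(w).round(4))
print("hole",inv(onz("top",[d(305,203)],.091)[0]).round(4))
for w in onz("top",[d(267,112),d(208,188)],.01): print("base",inv(w).round(4))
# bed: bright plate corners, segmented by low saturation
im=cv2.imread("pics/top1.png"); h=cv2.cvtColor(im,cv2.COLOR_BGR2HSV)
x=[proj("top",P(-.045+t,s,.034))[0] for t in (.0,) for s in(-.035,.035)]; print(np.round(x,1))
# edge profile across bed front strip at press x=-.040, y from -.06..06
y=np.arange(-.056,.057,.002)
for xx in(-.042,-.036):
  for z in(.034,):
    pp=proj("top",[P(xx,v,z) for v in y]).astype(np.float32); s=cv2.remap(h[...,1],pp[None,:,0],pp[None,:,1],cv2.INTER_LINEAR)[0]
    print(xx,[(int(v*1000),int(k)) for v,k in zip(y,s)])
E
```

```text
blk [-0.1149 -0.0236  0.085 ]
blk [-0.1146  0.0301  0.085 ]
hole [-0.1513  0.0035  0.091 ]
base [-0.0617 -0.0477  0.01  ]
base [-0.0614  0.0491  0.01  ]
[[306.7 190.9]
 [290.5 212. ]]
-0.042 [(-56, 69), (-54, 69), (-52, 69), (-49, 67), (-47, 67), (-45, 92), (-43, 109), (-41, 108), (-39, 108), (-37, 103), (-35, 93), (-33, 43), (-31, 8), (-29, 5), (-27, 6), (-25, 6), (-23, 6), (-21, 6), (-19, 6), (-17, 6), (-15, 6), (-13, 6), (-11, 7), (-9, 6), (-7, 6), (-5, 6), (-3, 6), (-1, 6), (0, 6), (2, 6), (4, 8), (6, 9), (8, 7), (10, 6), (12, 8), (14, 7), (16, 6), (18, 8), (20, 9), (22, 8), (24, 6), (26, 6), (28, 7), (30, 7), (32, 9), (34, 12), (36, 54), (38, 106), (40, 104), (42, 106), (44, 103), (46, 102), (48, 85), (50, 55), (52, 58), (54, 63), (56, 62)]
-0.036 [(-56, 71), (-54, 71), (-52, 71), (-49, 66), (-47, 56), (-45, 96), (-43, 111), (-41, 110), (-39, 110), (-37, 110), (-35, 76), (-33, 28), (-31, 11), (-29, 7), (-27, 5), (-25, 5), (-23, 6), (-21, 6), (-19, 6), (-17, 6), (-15, 6), (-13, 6), (-11, 7), (-9, 7), (-7, 6), (-5, 6), (-3, 6), (-1, 5), (0, 5), (2, 6), (4, 8), (6, 8), (8, 7), (10, 7), (12, 7), (14, 7), (16, 8), (18, 9), (20, 8), (22, 5), (24, 7), (26, 9), (28, 7), (30, 6), (32, 7), (34, 11), (36, 43), (38, 88), (40, 100), (42, 103), (44, 102), (46, 101), (48, 87), (50, 62), (52, 59), (54, 64), (56, 64)]
```

```bash
python3 - <<'E'
from h import *
r=tilt(YAW,T); yy=-.0016
line(gp(P(-.17,yy,.070),r),r,.1); f0=pf()
line(gp(P(-.030,yy,.070),r),r,.1); print(manip.current_clock(),pf()-f0,(inv(manip.current_tool_pos())-inv(gp(P(-.03,yy,.07),r))).round(4))
z=.066
while z>.052:
    z-=.001; line(gp(P(-.030,yy,z),r),r,.05); f=pf()-f0
    if f[2]>3: break
print("z",z,f,inv(manip.current_tool_pos()-r.as_matrix()[:,2]*GD).round(4),manip.current_clock())
z0=z;x=-.030
while x<-.008:
    x+=.001; line(gp(P(x,yy,z0),r),r,.05); f=pf()-f0
    if f[0]<-10: break
print("x",x,f,inv(manip.current_tool_pos()-r.as_matrix()[:,2]*GD).round(4),manip.current_clock(),manip.current_finger_gap())
E
```

```text
8.5 [-0.32209224 -0.55231185  0.23328593] [-0.0008 -0.0004 -0.0003]
z 0.061 [-2.72607471  0.13589752  7.86748241] [-0.0294 -0.0017  0.062 ] 9.75
x -0.01899999999999999 [-11.83651859   1.63662259  15.08324095] [-0.0197 -0.0025  0.062 ] 12.5 0.055883598863687295
```

```bash
python3 - <<'E'
from h import *
r=tilt(YAW,T); yy=-.0016; zt=r.as_matrix()[:,2]
effector.open_jaws(); print(manip.current_clock(),pf())
g=P(-.0197,yy,.064); line(gp(g-.09*zt,r),r,.2)
effector.close(f_grip=20); f0=pf(); print(f0,manip.current_finger_gap())
x=-.062; line(P(x,yy,.056),r,.15)
while x<-.025:
    x+=.002; line(P(x,yy,.056),r,.06); f=pf()-f0
    if f[0]<-6: break
print("push",x,f,inv(manip.current_tool_pos()).round(4),manip.current_clock())
line(P(-.16,yy,.13),r,.25); print(manip.current_clock())
s=viewer.get_image("scene")[:,:,::-1];t=viewer.get_image("top")[:,:,::-1]
cv2.imwrite("pics/s2.png",s);cv2.imwrite("pics/t2.png",t)
o=np.zeros((560,800,3),np.uint8);o[:,:400]=cv2.resize(s[185:325,225:325],(400,560),interpolation=2);o[:400,400:]=cv2.resize(t[150:250,230:330],(400,400),interpolation=2);cv2.imwrite("pics/o2.png",o)
E
```

```text
13.2667 [-0.02772623 -0.73728238 -0.25777491]
[ 0.60062637  0.05414347 -0.51921217] 0.0004081704528350314
push -0.043999999999999984 [-13.04907105   1.74198369   7.25354855] [-0.0458 -0.002   0.0554] 18.0833
18.7833
```

View pics/o2.png

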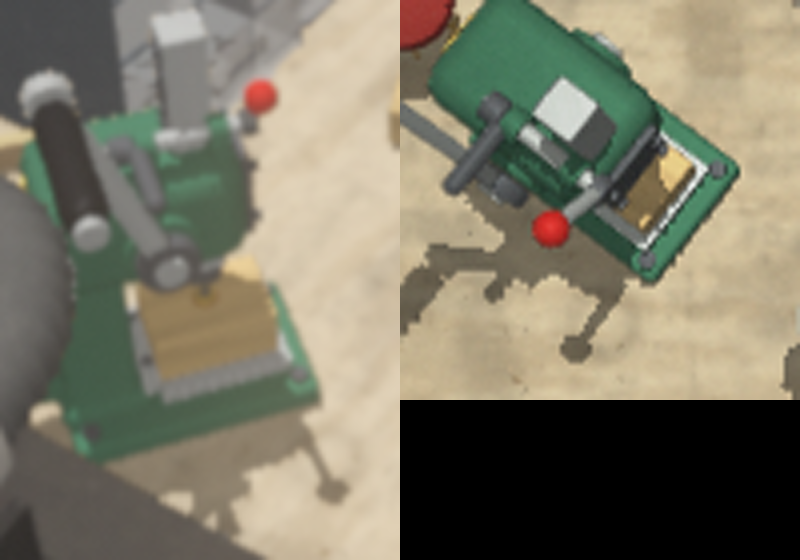

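```bash
python3 - <<'E'
from h import *
rt=tilt(YAW,T); r=frame([0,0,-1],X)
line(P(-.16,0,.30),rt,.3)
manip.move_pose(P(-.042,.095,.32).tolist(),r.as_quat().tolist()); print(manip.current_clock(),manip.current_q().round(2))
line(P(-.042,.095,.266),r,.15); f0=pf()
log=[]
for y in(.075,.06,.045,.03,.015,.005,.0,-.004,-.007):
    line(P(-.042,y,.266),r,.08); f=pf()-f0; log.append((y,f.round(1).tolist()))
    if y<.01 and abs(f[1])>6: break
print(log,inv(manip.current_tool_pos()),manip.current_clock())
line(P(-.042,y+.02,.30),r,.15)
line(P(-.042,.10,.36),r,.25); print(manip.current_clock())
s=viewer.get_image("scene")[:,:,::-1];t=viewer.get_image("top")[:,:,::-1]
cv2.imwrite("pics/s3.png",s);cv2.imwrite("pics/t3.png",t)
for n,im in(("scene",s),("top",t)):
    h=cv2.cvtColor(np.ascontiguousarray(im),cv2.COLOR_BGR2HSV)
    m=(((h[...,0]<6)|(h[...,0]>174))&(h[...,1]>150)&(h[...,2]>80)).astype(np.uint8)
    k,_,st,c=cv2.connectedComponentsWithStats(m); kk=proj(n,P(-.03,-.012,.279))[0]; print(n,kk.round(1),[(c[i].round(1).tolist(),st[i][4]) for i in range(1,k) if st[i][4]>5 and np.linalg.norm(c[i]-kk)<60])
E
```

```text
23.9 [ 0.77  0.41 -1.29  1.73  0.41  1.31  0.33]
[(0.075, [-1.3, -0.2, 0.3]), (0.06, [-0.9, 0.0, -0.0]), (0.045, [-0.3, 1.2, 0.9]), (0.03, [-0.6, 0.8, 0.3]), (0.015, [-0.8, 1.1, 0.3]), (0.005, [-2.3, 10.4, 3.6])] [-0.04130376  0.0082906   0.26608803] 26.45
27.4
scene [281.2 190.6] [([281.5, 190.5], np.int32(32))]
top [286.3 181.5] [([286.2, 182.4], np.int32(62))]
```

```bash
cat >> h.py <<'E'
A=.35
RL=frame(np.sin(A)*X-np.cos(A)*np.array([0,0,1]),np.cos(A)*X+np.sin(A)*np.array([0,0,1]))
def lev(phi,back=.006,y=.106):
    s=np.radians(20)-phi; z=RL.as_matrix()[:,2]
    return gp(P(.030+.15*np.sin(s),y,.172+.15*np.cos(s))-back*z,RL)
E
python3 - <<'E'
from h import *
for p in(.0,.5,1.0): 
    q=manip.solve_ik(lev(p).tolist(),RL.as_quat().tolist()); print(p,q if q is None else np.round(q,2))
for b in(.11,.06): print(manip.solve_ik(lev(0,b).tolist(),RL.as_quat().tolist()).round(2))
effector.open_jaws()
manip.move_pose(lev(0,.10).tolist(),RL.as_quat().tolist()); print(manip.current_clock(),pf())
s=viewer.get_image("scene")[:,:,::-1];t=viewer.get_image("top")[:,:,::-1]
o=np.zeros((560,800,3),np.uint8);o[:,:400]=cv2.resize(s[130:340,180:330],(400,560),interpolation=2);o[:480,400:]=cv2.resize(t[120:264,180:300],(400,480),interpolation=2);cv2.imwrite("pics/o3.png",o)
E
```

```text
0.0 [ 0.75  0.47 -1.31  1.8   0.38  0.91  0.29]
0.5 [ 1.05  0.38 -1.46  1.9   0.24  0.9   0.47]
1.0 [ 1.17  0.15 -1.29  2.03 -0.16  0.84  0.93]
[ 0.98  0.35 -1.47  1.71  0.2   1.08  0.44]
[ 0.87  0.41 -1.4   1.76  0.29  1.    0.37]
29.4167 [-0.10728874  1.01475728  0.66556706]
```

View pics/o3.png

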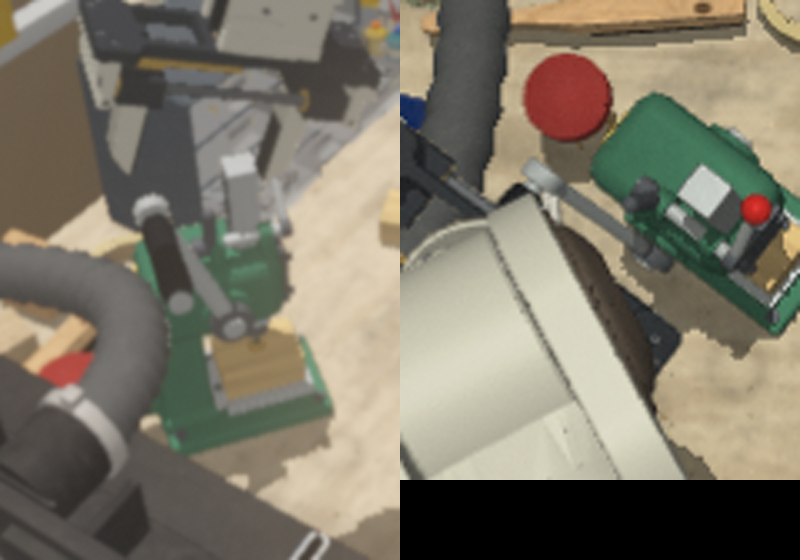

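```bash
cat > pull.py <<'E'
from h import *
f0=pf(); q=RL
line(lev(0),RL,.12); print("at grip",pf()-f0,manip.current_clock())
effector.close(f_grip=30); g=manip.current_finger_gap(); print("gap",g,pf()-f0,manip.current_clock())
if not .018<g<.03: raise SystemExit("bad grasp")
fb=pf(); log=[]; phi=0
def ft():
    s=np.radians(20)-phi; f=pf()-fb; return -(f@np.array([-np.cos(s),0,np.sin(s)])),f
while phi<1.2:
    F=ft()[0]
    phi+=.1 if phi<.55 else (.03 if phi<.78 else (.012 if F<14 else .006)); line(lev(phi),RL,.12 if phi<.55 else .06); F,f=ft(); log.append((round(phi,3),round(F,1)))
    if F>(18 if phi<.5 else 24): break
p=inv(manip.current_tool_pos()-RL.as_matrix()[:,2]*(GD-.006)); print(log,f.round(1),"real phi",np.radians(20)-np.arctan2(p[0]-.03,p[2]-.172),manip.current_clock(),manip.current_finger_gap())
E
python3 pull.py
```

```text
at grip [-0.09685666 -0.44798541 -1.13779408] 30.45
gap 0.022555273477951398 [ 0.28897555 -0.92410959 -0.61717706] 31.525
[(0.1, np.float64(1.9)), (0.2, np.float64(1.8)), (0.3, np.float64(2.3)), (0.4, np.float64(1.7)), (0.5, np.float64(2.9)), (0.6, np.float64(1.3)), (0.63, np.float64(2.6)), (0.66, np.float64(2.8)), (0.69, np.float64(3.3)), (0.72, np.float64(2.5)), (0.75, np.float64(4.5)), (0.78, np.float64(5.9)), (0.792, np.float64(6.2)), (0.804, np.float64(6.6)), (0.816, np.float64(6.1)), (0.828, np.float64(6.7)), (0.84, np.float64(5.9)), (0.852, np.float64(6.3)), (0.864, np.float64(6.2)), (0.876, np.float64(6.4)), (0.888, np.float64(6.2)), (0.9, np.float64(7.3)), (0.912, np.float64(6.3)), (0.924, np.float64(6.7)), (0.936, np.float64(6.7)), (0.948, np.float64(7.2)), (0.96, np.float64(8.7)), (0.972, np.float64(11.5)), (0.984, np.float64(13.9)), (0.996, np.float64(15.9)), (1.002, np.float64(18.0)), (1.008, np.float64(19.8)), (1.014, np.float64(21.0)), (1.02, np.float64(22.9)), (1.026, np.float64(24.2))] [12.3  8.  23.4] real phi 0.9535156574931738 40.55 0.022616932607993957
```

```bash
python3 - <<'E'
from h import *
for phi in(.8,.6,.4,.2,.01): line(lev(phi),RL,.18)
print(manip.current_clock(),pf())
effector.open_jaws(); line(lev(0,.10),RL,.25); print(manip.current_clock())
effector.close(f_grip=20)
r=frame([0,0,-1],X); yl=-.055
manip.move_pose(P(-.042,yl,.33).tolist(),r.as_quat().tolist()); print(manip.current_clock())
line(P(-.042,yl,.266),r,.2); f0=pf(); log=[]
for y in(-.03,.0,.02,.032,.036,.040,.044):
    line(P(-.042,y,.266),r,.09); f=pf()-f0; log.append((y,f.round(1).tolist()))
    if abs(f[1])>7: break
print(log,inv(manip.current_tool_pos()),manip.current_clock())
E
```

```text
42.15 [ 2.09756583 -0.19951413 -1.70418528]
43.8583
46.0917
[(-0.03, [0.1, 0.9, 0.2]), (0.0, [0.2, 0.0, -0.9]), (0.02, [0.5, 0.6, -1.4]), (0.032, [-0.6, 1.3, -0.4]), (0.036, [0.6, -5.0, -3.2]), (0.04, [4.2, -13.0, -7.7])] [-0.04215005  0.03424861  0.26634237] 48.625
```

```bash
python3 - <<'E'
from h import *
r=frame([0,0,-1],X)
line(P(-.042,.015,.267),r,.12); line(P(-.05,.0,.34),r,.2); line(P(-.16,-.10,.36),r,.3); print(manip.current_clock())
s=viewer.get_image("scene")[:,:,::-1];t=viewer.get_image("top")[:,:,::-1]
for n,im in(("scene",s),("top",t)):
    h=cv2.cvtColor(np.ascontiguousarray(im),cv2.COLOR_BGR2HSV)
    m=(((h[...,0]<6)|(h[...,0]>174))&(h[...,1]>150)&(h[...,2]>80)).astype(np.uint8)
    k,_,st,c=cv2.connectedComponentsWithStats(m); kk=proj(n,P(-.03,.054,.279))[0]; print(n,kk.round(1),[(c[i].round(1).tolist(),st[i][4]) for i in range(1,k) if st[i][4]>5 and np.linalg.norm(c[i]-kk)<40])
o=np.zeros((560,800,3),np.uint8);o[:,:400]=cv2.resize(s[185:325,225:325],(400,560),interpolation=2);o[:400,400:]=cv2.resize(t[130:330,190:390],(400,400),interpolation=2);cv2.imwrite("pics/o4.png",o)
E
```

```text
50.1583
scene [289.8 208.9] [([289.8, 209.4], np.int32(35))]
top [267.  206.3] [([266.9, 207.2], np.int32(66))]
```

View pics/o4.png

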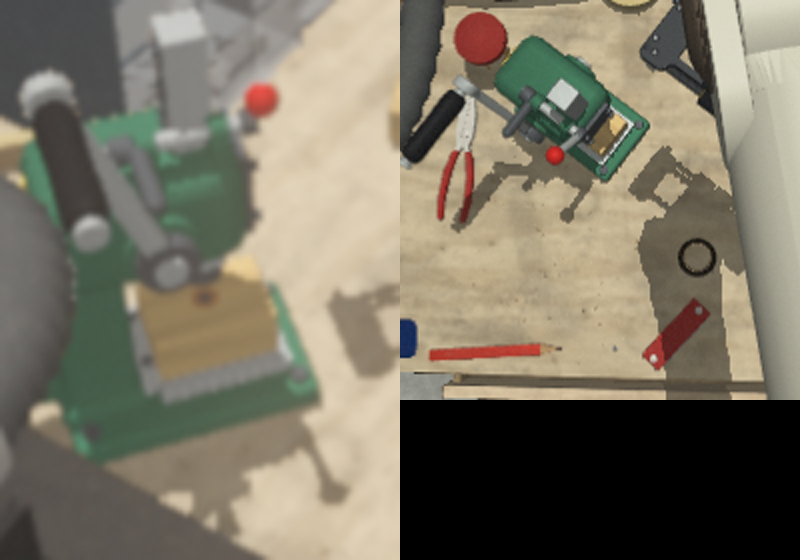

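The insert at (205,297) is now flush, the block sits square on the table, the knob is back on at (262,98) and the lever is up. The other things are where they were.

```bash
python3 -c "
from bench import manip
print(manip.hand_in(),manip.current_clock())"
```

```text
the job is handed in; nothing more can be done
the job is handed in; nothing more can be done
```

The job is handed in, at about 50 s of the 67 s allowed: the block is square in the press with its insert pressed flush, the lever is back up, the safety catch is on again, and the last picture shows nothing else moved.

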